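# Find the pitch leaf that fits a jack spindle

### The job

One of the jack spindles in the V-blocks needs a new nut: the one in the row nearest the robot. Find its pitch by trying the three comb leaves from the wooden rack against its thread one by one, pressing lightly down on the crown and feeling along the thread until a leaf drops fully home, its teeth at the bottom of the grooves all along. Set the leaf that fits down in the white tray for the order, and leave the other two standing in slots of the rack; do not force a leaf on the thread, and do not disturb the other things on the bench.

Things in the scene. Friction and masses are not known exactly. Their poses are not given: they have to be found in the camera images.
- cradle: Dark steel V-block fixture, 200 x 128 mm, fixed. Origin: centre of its underside, on the bench. Three steel jack spindles (spindle_1, _2, _3; which is in which row varies and is not reported) are clamped in it parallel to its y axis, in rows at x = -65 (nearest the robot), 0 and +65 mm of its frame, axes 48 mm above the bench. Nothing stands higher than 65 mm.
- row (a point): Point of the fixture on the axis of the row nearest the robot, at mid-length, 48 mm above the bench; y along the axis, z up. The spindle there: outer diameter 30 mm (crown 15 mm above this point), threaded at least 30 mm each way, trapezoidal thread of pitch 5, 6 or 7 mm (not known which), grooves 2.6, 3.0 or 3.6 mm deep, flat crests 1.8, 2.2 or 2.6 mm wide. Where along the axis its grooves lie is not known.
- leaf_a: Comb leaf: upright aluminium plate 10 mm thick (x), 42 mm long (y), above 34 mm height a 30 mm long grip up to 66 mm; 60 g. Lower edge: 8 teeth along y, pitch 5 mm, 2.9 mm high, tips 1.2 mm wide. Origin: centre of the line of tooth tips, its underside; z up. Stands in a rack slot (which varies). On its own thread, in step, the tips reach the groove bottoms; otherwise it rides on the crests.
- leaf_b: Comb leaf: upright aluminium plate 10 mm thick (x), 42 mm long (y), above 34 mm height a 30 mm long grip up to 66 mm; 60 g. Lower edge: 7 teeth along y, pitch 6 mm, 3.3 mm high, tips 1.6 mm wide. Origin: centre of the line of tooth tips, its underside; z up. Stands in a rack slot (which varies). On its own thread, in step, the tips reach the groove bottoms; otherwise it rides on the crests.
- leaf_c: Comb leaf: upright aluminium plate 10 mm thick (x), 42 mm long (y), above 34 mm height a 30 mm long grip up to 66 mm; 60 g. Lower edge: 6 teeth along y, pitch 7 mm, 3.9 mm high, tips 2.0 mm wide. Origin: centre of the line of tooth tips, its underside; z up. Stands in a rack slot (which varies). On its own thread, in step, the tips reach the groove bottoms; otherwise it rides on the crests.
- rack: Wooden leaf rack, 170 (x) x 62 (y) x 28 mm high, fixed. Origin: centre of its underside, on the bench. Three upward slots at x = -55, 0, +55 mm, each 14 mm wide (x), 47 mm long (y) and 20 mm deep (slot floor 8 mm above the bench); leaves stand in them with their y along the rack's y. Stands left or right of the cradle, the tray on the other side.
- tray: White plastic tray, 130 (x) x 100 (y) x 28 mm high, walls and floor 4 mm, fixed, empty. Origin: centre of its underside, on the bench.
- jack_nut: Brass hexagon nut, 42 mm across flats, 26 mm high, lying flat; a bystander, leave alone. Origin: centre of its underside.
- screwdriver: Screwdriver lying on the bench, 190 mm; a bystander, leave alone.
- marker: Black marker pen lying on the bench, 125 mm; a bystander.
- wash_bottle: White bottle, 64 mm across, 130 mm high; a bystander.
- tip_box: Blue box with clear lid, 78 x 123 x 68 mm; a bystander.
- tube_rack: White tube rack with capped tubes, 60 x 160 x 102 mm; a bystander.
- pipette: White pipette lying on the bench, 240 mm; a bystander.
There are look-alikes about, which are no part of the job. What is shaped like the leaf_a but blue, pink or yellow is not meant.

How it is judged:
By the outcome, as a careful person would: the job done as asked, in the order asked, and still so for the second after the job is handed in, with the robot touching nothing.
It also fails if it takes over 72 s, if anything falls off the work surface, if the arm or the gripper's body presses on something with over 40 N, if the wrist force passes 120 N, or if a joint passes its speed limit or range.

### The arm

A 6-joint arm with a two-finger parallel gripper is mounted at the origin on the work surface. World frame = base frame: x ahead of the robot, y to its left, z up, the work surface at z = 0. Lengths are in m, angles in rad, forces in N, time in s.
With the tool pointing down it reaches from about 0.375 to 0.975 m from the base axis. Payload 3.8 kg.
Tool frame: the origin (TCP) lies midway between the tips of the shut fingers; the grasp point (between the pads) lies 19 mm behind it; z points along the fingers, y is the line along which they close (so a half turn about z gives the same grasp; the last joint's range is limited). The gripper opens to 88 mm and grips with 3 to 60 N. Pads are 18 mm wide; open, the fingers measure 123 mm over their backs; the gripper's body (75 mm by 187 mm) begins 45 mm behind the grasp point.
Start: joints at [-0.037, 0.264, 1.604, -0, 1.274, -0.037], TCP at [0.675, -0, 0.239] pointing down, gripper open.
Joint ranges: [-2.63, 2.63], [-0.94, 2.18], [0.31, 2.57], [-1.31, 4.45], [0, 2.66], [-2.55, 2.55]. Speed limits (rad/s): [2.57, 2.57, 3.14, 3.14, 3.14, 3.14].

### API

Orientations are given as a rotation vector (axis times angle).
In Python, from cell import manip, inverse_kinematics, cams, order gives the robot as it stands. Calls block until the motion is done:
- manip.move_pose(position, orientation): joint-space move of the TCP to a pose.
- manip.move_linear(position, rate=0.15, rot=None): straight line of the TCP; rot=None keeps the orientation; rate is the mean speed in m/s.
- manip.set_joints(angles): joint-space move.
- manip.set_gripper(opening, force=None): finger opening in m; force is the grip in N (None keeps the last); returns when the fingers have stopped.
- manip.dwell(seconds).
- inverse_kinematics(position, orientation): joint angles nearest the present ones, or None.
- manip.state(): the state.
- cams.capture(name): name is "scene" or "side" or "wrist"; returns a dict with "image" (400x640x3 uint8, blue, green, red), "z_map" (400x640 float32, m along the optical axis (not along the pixel's ray), 0 where there is no reading), "intrinsics" (3x3 intrinsics, pixels), "k1" (the pictures are not rectified: a ray, as slopes to the right and down, at radius r is drawn at 1 + k1 r^2 times it, then the intrinsics apply), "position" and "orientation" of the camera in the world; the wrist camera has in their place "T_tool_cam" (4x4, takes a point from camera to tool coordinates, whose origin is the TCP and whose axes are the flange's). Camera axes: x right, y down, z forward; pixel columns grow to the right and rows downward; lengths in m; the calibration is good to about 2 mm. A picture is of the moment at which its call begins: read the wrist's pose just before it.
A pose or a line that the arm cannot do raises manip.IKError and nothing moves.
- order.close_job(): hands the job in; it is judged then, once.
The state is a dict: "clock": time; "joint_pos": joint angles; "joint_velocities": joint speeds; "tau": joint torques, N m; "tool_pos": TCP position; "tcp_rot": TCP orientation; "contact_force": force on the tool from outside, world axes, zero at the start; "moment": the same for the moment, N m; "gripper_width": finger opening in m; "grasp_force": force on a finger pad.
Only numpy, scipy, OpenCV 4.12 (cv2) and the standard library are available. Lean on these libraries where they do the work, as an engineer would, in place of code of your own. Each camera call takes 0.05 s, during which the arm holds its last target. There are 200 camera calls.

## Working session

There is one attempt and no reset: what is moved stays moved. The work goes in short steps, each a Python script; the robot and the scene stay as the last script left them, time stands still between calls to the robot, and variables do not carry over. Pictures are saved under pics/ and viewed, at most 10 in all, crops included, and the job is handed in when it is done.

```bash
ls; mkdir -p pics; cat > h.py <<'E'
import numpy as np, cv2
from scipy.spatial.transform import Rotation as R
from cell import manip, inverse_kinematics, cams, order
def pose(c,st=None):
    if 'position' in c:
        o=np.array(c['orientation']); p=np.array(c['position'])
        Rm=R.from_rotvec(o).as_matrix() if o.shape==(3,) else (o if o.shape==(3,3) else R.from_quat(o).as_matrix())
        return Rm,p
    T=np.eye(4);T[:3,:3]=R.from_rotvec(st['tcp_rot']).as_matrix();T[:3,3]=st['tool_pos']
    T=T@np.array(c['T_tool_cam']);return T[:3,:3],T[:3,3]
def slopes(c,uv):
    K=np.array(c['intrinsics']);return cv2.undistortPoints(np.array(uv,float).reshape(-1,1,2),K,np.array([c['k1'],0,0,0,0.])).reshape(-1,2)
def ray(c,uv,st=None):
    Rm,p=pose(c,st);s=slopes(c,uv);d=np.c_[s,np.ones(len(s))]@Rm.T;return p,d
def onz(c,uv,z,st=None):
    p,d=ray(c,uv,st);return p+d*((z-p[2])/d[:,2])[:,None]
def cloud(c,st=None):
    h,w=c['z_map'].shape;u,v=np.meshgrid(np.arange(w),np.arange(h))
    Rm,p=pose(c,st);s=slopes(c,np.stack([u.ravel(),v.ravel()],1));z=c['z_map'].ravel()[:,None]
    P=(np.c_[s,np.ones(len(s))]*z)@Rm.T+p;P[z[:,0]==0]=np.nan
    return P.reshape(h,w,3)
def save(c,st,n):
    import pickle;pickle.dump((c,st),open(n+'.pkl','wb'));cv2.imwrite('pics/'+n+'.png',c['image'])
def load(n):
    import pickle;return pickle.load(open(n+'.pkl','rb'))
E
python3 - <<'E'
from h import *
st=manip.state()
for n in ['scene','side','wrist']:
    c=cams.capture(n);save(c,st,n+'0')
    print(n,c.get('position'),c.get('orientation'),c['intrinsics'],c['k1'],c.get('T_tool_cam'))
print(st)
a=[cv2.imread(f'pics/{n}0.png') for n in ['scene','side']]
E
```

```text
pics
scene [0.77884032 0.49243382 0.80162058] [-0.66834898 -2.81901189  0.80730731] [[386.70225353   0.         317.23982888]
 [  0.         386.70225353 199.57808815]
 [  0.           0.           1.        ]] -0.0401252542275347 None
side [ 0.50613684 -0.67523154  0.57428849] [-2.16421541  0.03595992 -0.02796232] [[406.36217963   0.         315.62549609]
 [  0.         406.36217963 196.4685944 ]
 [  0.           0.           1.        ]] -0.01437911266975584 None
wrist None None [[311.65855031   0.         318.32996962]
 [  0.         311.65855031 199.35886696]
 [  0.           0.           1.        ]] -0.02664785777458223 [[ 1.00139792e-04 -9.59065811e-01 -2.83183262e-01  7.37894656e-02]
 [ 9.99999745e-01 -1.04066868e-04  7.06068363e-04 -2.88663551e-04]
 [-7.06636023e-04 -2.83183260e-01  9.59065557e-01 -1.46526866e-01]
 [ 0.00000000e+00  0.00000000e+00  0.00000000e+00  1.00000000e+00]]
{'clock': 0.0, 'joint_pos': array([-3.69183182e-02,  2.64739339e-01,  1.60536190e+00, -2.05283782e-05,
        1.27369248e+00, -3.68906535e-02]), 'joint_velocities': array([ 0.00073735, -0.00026523, -0.00114361,  0.0019681 , -0.00175264,
       -0.00021283]), 'tau': array([-9.59501231e-04, -5.02113855e+01, -3.56871557e+01,  7.25938403e-02,
        2.92220683e-02, -1.93505334e-04]), 'tool_pos': array([6.74294329e-01, 5.16621952e-06, 2.37403845e-01]), 'tcp_rot': array([-2.2203339 , -2.22028587,  0.00237428]), 'contact_force': array([ 0.10191276, -0.1449126 , -0.60227867]), 'moment': array([-0.0102514 ,  0.01930544,  0.01555426]), 'grasp_force': 0.0, 'gripper_width': 0.08803703265127136}
```

View pics/scene0.png

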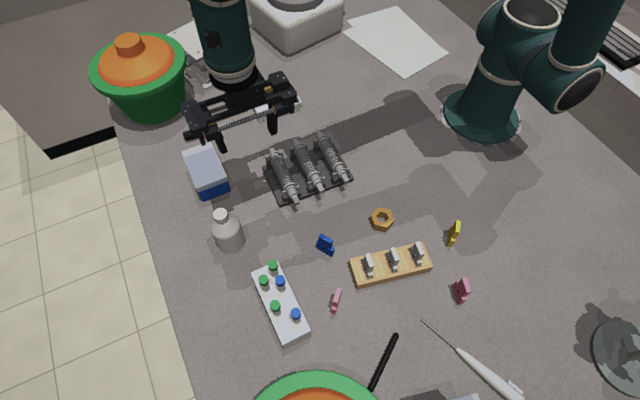

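View pics/wrist0.png

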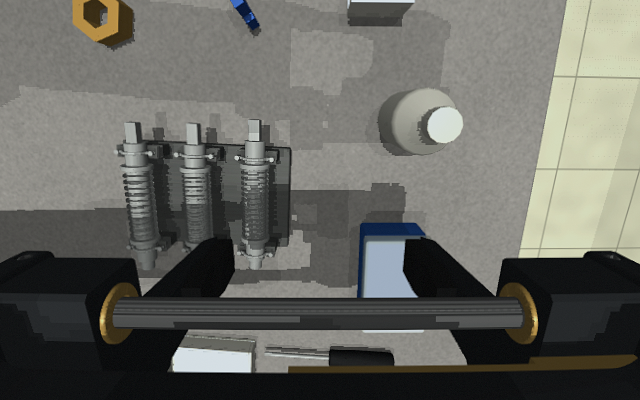

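The scene view shows the rack with three leaves at about (390,262), the cradle at (308,168), and the brass nut at (382,217). The arm hides the tray, which is the white box at about (300,20). In the wrist view, right is +x, so the nearest row is the left spindle at about (140,200).

```bash
python3 - <<'E'
from h import *
c,st=load('scene0');P=cloud(c)
im=c['image'];hsv=cv2.cvtColor(im,cv2.COLOR_BGR2HSV)
# leaves: high points above rack
sub=np.zeros(im.shape[:2],bool);sub[235:290,340:440]=1
m=sub&(P[...,2]>0.045)&(P[...,2]<0.09)
n,l,s,ce=cv2.connectedComponentsWithStats(m.astype(np.uint8))
for i in range(1,n):
    if s[i,4]>8:
        q=P[l==i];t=q[q[:,2]>q[:,2].max()-.006];print('leaf',s[i],ce[i],np.median(t,0).round(4),q.min(0).round(3),q.max(0).round(3))
m=sub&(P[...,2]>0.022)&(P[...,2]<0.034)
print('racktop',cv2.minAreaRect((P[m][:,:2]*1000).astype(np.float32)),np.median(P[m],0))
sub[:]=0;sub[125:210,250:365]=1
for nm,cc,ss in [('scene',c,st),('wrist',)+load('wrist0')]:
    Q=cloud(cc,ss)
    m=(Q[...,2]>0.056)&(Q[...,2]<0.068)&(Q[...,1]>-.15)&(Q[...,1]<.12)&(Q[...,0]>.45)&(Q[...,0]<.8)
    if nm=='wrist': m[270:]=0
    n,l,s,ce=cv2.connectedComponentsWithStats(m.astype(np.uint8))
    for i in range(1,n):
        if s[i,4]>40:
            q=Q[l==i];print(nm,s[i],q[:,:2].mean(0).round(4),q[:,2].max().round(4),cv2.minAreaRect((q[:,:2]*1000).astype(np.float32)))
z=cv2.resize(im[225:295,330:450],None,fx=6,fy=6,interpolation=cv2.INTER_CUBIC)
cv2.imwrite('pics/rackcrop.png',z)
E
```

```text
leaf [412 241  13  19 156] [417.56410256 250.28846154] [0.4336 0.287  0.074 ] [0.426 0.271 0.045] [0.442 0.303 0.077]
leaf [388 247  12  19 144] [393.86805556 256.15972222] [0.486  0.2759 0.0737] [0.479 0.26  0.046] [0.493 0.292 0.077]
leaf [364 253  11  20 134] [368.63432836 262.23880597] [0.5397 0.2643 0.0737] [0.533 0.248 0.046] [0.548 0.279 0.076]
racktop ((486.3796081542969, 275.783447265625), (63.71943664550781, 170.39077758789062), 77.0560073852539) [0.49791694 0.2800733  0.02777779]
scene [317 130  29  46 320] [ 0.4732 -0.0283] 0.0663 ((471.5511474609375, -32.90831756591797), (153.21287536621094, 27.618247985839844), 85.38851165771484)
scene [294 140  28  44 365] [ 0.5376 -0.0283] 0.0652 ((536.7317504882812, -31.945083618164062), (140.02874755859375, 26.355546951293945), 86.83174896240234)
scene [270 150  27  46 379] [ 0.6027 -0.0273] 0.0657 ((602.0657958984375, -28.214599609375), (141.18460083007812, 27.563766479492188), 87.12764739990234)
scene [190 153  38  38 420] [ 0.7628 -0.0954] 0.068 ((762.7689208984375, -107.98737335205078), (82.86017608642578, 73.44464874267578), 89
[... 398 characters left out ...]
8.465957641601562), (138.1642303466797, 29.113698959350586), 86.4444580078125)
wrist [ 120  143   34  120 1770] [ 0.4737 -0.0255] 0.0663 ((472.08056640625, -30.345077514648438), (139.2875213623047, 28.50493621826172), 87.03376770019531)
wrist [ 180  145   27  105 1713] [ 0.5383 -0.0195] 0.0653 ((537.1597900390625, -23.025890350341797), (120.0772476196289, 27.438138961791992), 86.73941802978516)
wrist [363 237  57  33 442] [ 0.7438 -0.0744] 0.068 ((749.0531005859375, -74.2529296875), (74.11134338378906, 32.1191291809082), 32.028770446777344)
wrist [381 248  12  17  50] [ 0.7506 -0.086 ] 0.068 ((751.2083740234375, -87.07596588134766), (20.529773712158203, 8.802162170410156), 71.97698211669922)
```

View pics/rackcrop.png

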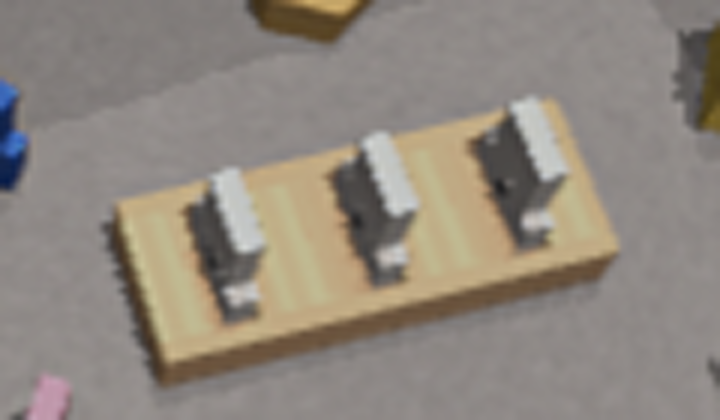

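View pics/side0.png

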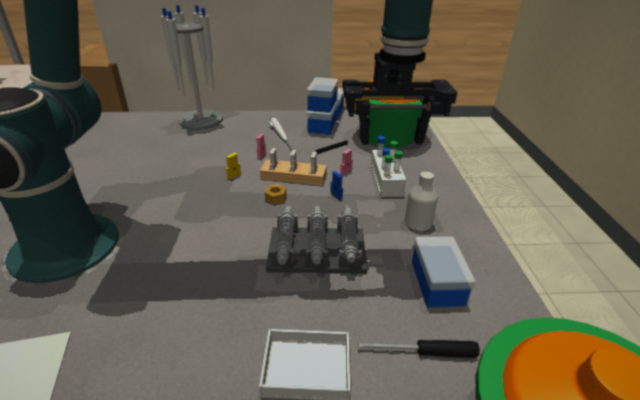

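The leaves stand upright in the three slots; their tops (crop ≈(243,215), (388,185), (540,140)) triangulate to 74 mm, as expected. The side view shows the tray with its rim at (270,331), (348,331) and lower-left (262,398), and the screwdriver to its right. Next I'll refine the cradle and tray, and take the first look from above the rack.

```bash
cat >> h.py <<'E'
R0=R.from_rotvec([-np.pi/2**.5,-np.pi/2**.5,0])
def ori(yaw): return (R.from_euler('z',yaw)*R0).as_rotvec()
E
python3 - <<'E'
from h import *
from scipy.optimize import least_squares
# cylinder axis of near row
A=[]
for n in ['scene0','wrist0']:
    c,st=load(n);Q=cloud(c,st).reshape(-1,3)
    if n=='wrist0': Q=Q.reshape(400,640,3)[:262].reshape(-1,3)
    for x0 in (.472,.537,.602):
        m=(abs(Q[:,0]-x0)<.025)&(Q[:,1]>-.065)&(Q[:,1]<.015)&(Q[:,2]>.05)&(Q[:,2]<.066);q=Q[m]
        f=lambda p:np.hypot(q[:,0]-p[0]-p[1]*(q[:,1]+.028),q[:,2]-p[2])-.0142
        r=least_squares(f,[x0,0,.048],loss='soft_l1',f_scale=.001);print(n,x0,m.sum(),r.x.round(4),abs(r.fun).mean().round(4))
    m=(Q[:,2]>.005)&(Q[:,2]<.05)&(Q[:,0]>.4)&(Q[:,0]<.67)&(abs(Q[:,1]+.03)<.1)
    r=cv2.minAreaRect((Q[m][:,:2]*1000).astype(np.float32));print('cradle',r)
    m=(Q[:,2]>.005)&(Q[:,2]<.022)&(Q[:,0]>.4)&(Q[:,0]<.67)&(abs(Q[:,1]+.03)<.1);q=Q[m]
    print('low pts y pct',np.percentile(q[:,1],[0.5,2,50,98,99.5]).round(4),np.percentile(q[:,0],[0.5,2,98,99.5]).round(4),len(q))
c,st=load('side0');Q=cloud(c)
print('tray rim px',onz(c,[[270,331],[348,331],[350,398],[262,398]],.028).round(4))
q=Q[300:,240:370].reshape(-1,3);q=q[(q[:,2]>.02)&(q[:,2]<.035)];print('tray rim',cv2.minAreaRect((q[:,:2]*1000).astype(np.float32)),len(q))
q=Q[300:,240:370].reshape(-1,3);q=q[(q[:,2]>.002)&(q[:,2]<.007)];print('floor',np.percentile(q[:,:2],[1,99],axis=0).round(3))
manip.move_pose([.486,.25,.21],ori(np.radians(-12.5)))
st=manip.state();c=cams.capture('wrist');save(c,st,'wrist1');print(st['clock'],st['tool_pos'],st['contact_force'])
Q=cloud(c,st)
m=(Q[...,2]>.05)&(Q[...,2]<.085);m[300:]=0
n,l,s,ce=cv2.connectedComponentsWithStats(m.astype(np.uint8))
for i in range(1,n):
    if s[i,4]>30:
        q=Q[l==i];t=q[q[:,2]>q[:,2].max()-.003];print(s[i],q[:,2].max().round(4),t.mean(0).round(4),cv2.minAreaRect((t[:,:2]*1000).astype(np.float32)))
E
```

```text
scene0 0.472 271 [0.4718 0.0628 0.0456] 0.0015
scene0 0.537 312 [0.5371 0.0551 0.0467] 0.0013
scene0 0.602 302 [0.602  0.0563 0.0463] 0.0013
cradle ((537.3806762695312, -29.90186309814453), (208.34506225585938, 182.76174926757812), 1.1425483226776123)
low pts y pct [-0.0966 -0.0906 -0.0283  0.0353  0.0367] [0.4368 0.4397 0.6363 0.6385] 1621
wrist0 0.472 1555 [0.4709 0.0684 0.0454] 0.0011
wrist0 0.537 1648 [0.5363 0.0597 0.0464] 0.0009
wrist0 0.602 1568 [0.6019 0.059  0.046 ] 0.0009
cradle ((541.5906372070312, -21.2064208984375), (198.811767578125, 164.60879516601562), 1.014151692390442)
low pts y pct [-0.0952 -0.0888 -0.0282  0.0332  0.0363] [0.4692 0.4719 0.6364 0.6387] 7143
tray rim px [[ 0.4515 -0.252   0.028 ]
 [ 0.5773 -0.2559  0.028 ]
 [ 0.5687 -0.3677  0.028 ]
 [ 0.4466 -0.3637  0.028 ]]
tray rim ((508.71453857421875, -301.9237060546875), (101.54450988769531, 130.3806610107422), 85.41415405273438) 1216
floor [[ 0.416 -0.353]
 [ 0.586 -0.192]]
1.35 [0.48677456 0.24970101 0.21034345] [-0.59663378 -0.52515387  0.38544874]
[167  32  20  41 703] 0.0687 [0.391  0.3957 0.0667] ((390.
[... 481 characters left out ...]
75, 287.28814697265625), (29.912887573242188, 10.222554206848145), 77.95072937011719)
[306 144  12  36 393] 0.0764 [0.4858 0.2756 0.0745] ((485.6709289550781, 275.2836608886719), (29.891483306884766, 9.851754188537598), 79.52589416503906)
[362 144  16  36 504] 0.0764 [0.5395 0.2638 0.0746] ((539.539306640625, 263.4949951171875), (29.743518829345703, 10.188826560974121), 79.26234436035156)
[138 175  29  34 541] 0.0683 [0.324  0.2802 0.0665] ((323.8952331542969, 280.0013122558594), (30.490041732788086, 10.903202056884766), 47.44470977783203)
[421 215  30  32 342] 0.0684 [0.5935 0.1775 0.0665] ((593.8048095703125, 177.04534912109375), (9.975699424743652, 30.499874114990234), 30.525806427001953)
```

View pics/wrist1.png

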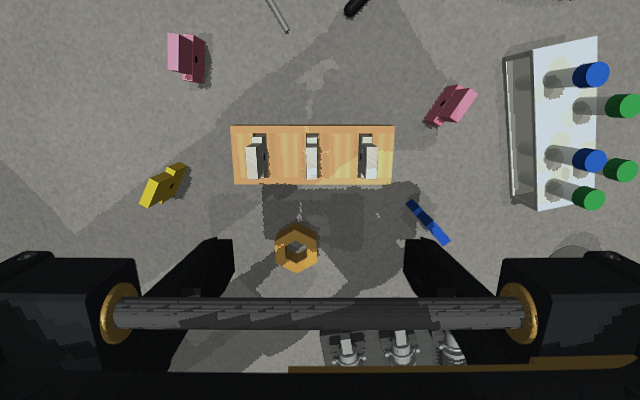

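The wrist view confirms the leaf tops at (256,160), (312,160), (368,160), agreeing with the scene camera to 1.5 mm, all 74–75 mm high. I'm picking the first leaf now and bringing it down to the crown.

```bash
cat >> h.py <<'E'
RY,CY=np.radians(-12.2),np.radians(-3.4)
SLOT={-1:(.4321,.2874),0:(.4858,.2756),1:(.5395,.2638)}
ROW=np.array([.4717,-.0257]);AX=np.array([-np.sin(CY),np.cos(CY)])
TRAY=np.array([.5087,-.302]);H=.037
def log(*a):
    s=manip.state();print('%.2f'%s['clock'],*a,'p',np.round(s['tool_pos']*1000,1),'f',np.round(s['contact_force'],1),'w %.4f g %.1f'%(s['gripper_width'],s['grasp_force']))
    return s
def pick(k):
    x,y=SLOT[k];manip.set_gripper(.034)
    manip.move_pose([x,y,.115],ori(RY));manip.move_linear([x,y,.008+H],.12)
    manip.set_gripper(.004,25);log('gripped',k)
    manip.move_linear([x,y,.145],.2);s=log('lifted')
    assert .007<s['gripper_width']<.013
def tgt(u,z,dx=0): return np.r_[ROW+AX*u+dx*np.array([np.cos(CY),np.sin(CY)]),z]
def axial(s): 
    return (np.array(s['tool_pos'])[:2]-ROW)@AX
E
python3 - <<'E'
from h import *
log('start');pick(0)
manip.move_pose(tgt(-3.6e-3,.125),ori(CY));log('above')
manip.move_linear(tgt(-3.6e-3,.063+H+.004),.1);manip.dwell(.2)
s=log('near');f0=s['contact_force'][2]
z=.063+H+.004
for i in range(12):
    z-=.0007;manip.move_linear(tgt(-3.6e-3,z),.03);s=log('d%.1f'%(z*1e3))
    if s['contact_force'][2]-f0>2:break
E
```

```text
1.40 start p [487.  249.5 210.3] f [ 0.4 -0.8  0. ] w 0.0881 g 0.0
4.00 gripped 0 p [486.2 275.8  45.6] f [-1.5  0.1  4.5] w 0.0099 g 25.0
4.65 lifted p [485.1 275.2 144.1] f [-0.5  1.1 -1.6] w 0.0100 g 25.0
5.82 above p [471.4 -28.8 124.5] f [-0.6  0.2 -0.3] w 0.0099 g 25.0
6.38 near p [472.1 -29.1 104.6] f [ 0.4 -0.1 -0.5] w 0.0097 g 25.0
6.62 d103.3 p [471.6 -29.4 103.5] f [-0.3 -0.3 -1.1] w 0.0095 g 25.0
6.88 d102.6 p [471.4 -29.3 102.6] f [-0.5  0.8 -0.5] w 0.0098 g 25.0
7.12 d101.9 p [471.4 -29.3 101.8] f [ 0.5 -0.4 -1.2] w 0.0100 g 25.0
7.38 d101.2 p [471.4 -29.3 101.1] f [-0.6  0.6 -0.5] w 0.0095 g 25.0
7.62 d100.5 p [471.6 -29.3 100.6] f [ 0.  -1.4  0.2] w 0.0097 g 25.0
7.88 d99.8 p [471.8 -29.3 100.3] f [-1.4  0.8  3.9] w 0.0099 g 25.0
```

```bash
cat >> h.py <<'E'
def fz(n=5): return np.mean([manip.state()['contact_force'][2] for _ in range(n)])
def down(u,z,f0):
    for i in range(10):
        z-=.0006;manip.move_linear(tgt(u,z),.03)
        if fz()-f0>2.2:break
    log('contact cmd %.1f'%(z*1e3));return z
def feel(u0,u1,z,zc,f0,step=.0005):
    """zc: measured tcp z on the crests; returns commanded (u,z)"""
    u=u0
    while u<u1:
        u+=step;manip.move_linear(tgt(u,z),.03)
        s=manip.state();F=fz()-f0;d=zc-s['tool_pos'][2]
        print('%.2f u %.1f cmd %.1f d %.2f F %.1f Fax %.1f au %.2f'%(s['clock'],u*1e3,z*1e3,d*1e3,F,s['contact_force'][:2]@AX,axial(s)*1e3))
        if d>.0021: return u,z,True
        if F>12: break
        if F<1.2: z-=.0006
        elif F<2.5: z-=.0003
        elif F>5: z+=.0003
    return u,z,False
E
python3 - <<'E'
from h import *
print([np.round(manip.state()['contact_force'][2],2) for _ in range(4)])
u,z,ok=feel(-.0036,.0038,.0998,.1004,-.7);log(ok)
E
```

```text
[np.float64(3.86), np.float64(3.86), np.float64(3.86), np.float64(3.86)]
8.12 u -3.1 cmd 99.8 d 0.14 F 6.4 Fax -2.1 au -3.41
8.38 u -2.6 cmd 100.1 d 0.08 F 4.6 Fax -2.3 au -2.81
8.62 u -2.1 cmd 100.1 d 0.10 F 5.0 Fax -2.4 au -2.30
8.88 u -1.6 cmd 100.4 d 0.02 F 4.4 Fax -1.4 au -1.36
9.12 u -1.1 cmd 100.4 d 0.01 F 3.9 Fax -1.9 au -1.06
9.38 u -0.6 cmd 100.4 d 0.02 F 3.7 Fax -1.8 au -0.59
9.62 u -0.1 cmd 100.4 d 0.03 F 3.4 Fax -2.7 au -0.12
9.88 u 0.4 cmd 100.4 d 0.01 F 3.9 Fax -2.2 au 0.46
10.12 u 0.9 cmd 100.4 d 0.04 F 3.2 Fax -2.4 au 0.92
10.38 u 1.4 cmd 100.4 d 0.08 F 4.0 Fax -2.0 au 1.50
10.62 u 1.9 cmd 100.4 d 0.06 F 3.1 Fax -1.8 au 1.97
10.88 u 2.4 cmd 100.4 d 0.04 F 4.2 Fax -1.5 au 2.48
11.12 u 2.9 cmd 100.4 d 0.06 F 3.4 Fax -1.7 au 2.91
11.38 u 3.4 cmd 100.4 d 0.01 F 3.1 Fax -2.2 au 3.50
11.62 u 3.9 cmd 100.4 d 0.02 F 4.1 Fax -2.3 au 4.00
11.62 False p [471.9 -21.7 100.4] f [-0.5 -2.2  3.4] w 0.0096 g 25.0
```

Leaf 1 (middle slot) rides on the crests over the whole 7.5 mm sweep, so it doesn't fit. I'll put it back and try the next.

```bash
cat >> h.py <<'E'
def put(k):
    x,y=SLOT[k];s=manip.state()['tool_pos'];manip.move_linear([s[0],s[1],.12],.15)
    manip.move_pose([x,y,.145],ori(RY));manip.move_linear([x,y,.075],.15);log('over slot')
    manip.move_linear([x,y,.0465],.05);log('in slot');manip.set_gripper(.034);log('open')
    manip.move_linear([x,y,.115],.2)
def trial(k):
    pick(k);u0=-.0036
    manip.move_pose(tgt(u0,.125),ori(CY));manip.move_linear(tgt(u0,.1035),.08);manip.dwell(.15);log('near');f0=fz()
    z=down(u0,.1021,f0);zc=manip.state()['tool_pos'][2]
    if zc<.0995: print('low contact!')
    return feel(u0,.0039,z,.1004,f0)
E
python3 - <<'E'
from h import *
put(0);r=trial(1);print(r);log('end')
E
```

```text
13.67 over slot p [486.3 275.   75.2] f [ 0.2  0.4 -1. ] w 0.0099 g 25.0
14.38 in slot p [485.5 275.6  46. ] f [-0.7  0.7 -0.4] w 0.0096 g 25.0
14.92 open p [485.8 275.7  46.6] f [-0.4 -0.2 -0.1] w 0.0343 g 0.0
17.18 gripped 1 p [540.1 264.   45.7] f [-0.4 -0.   3.8] w 0.0096 g 25.0
17.82 lifted p [538.8 263.5 144.1] f [-0.5 -1.4 -0. ] w 0.0102 g 25.0
19.55 near p [471.9 -29.1 103.9] f [ 0.8  0.8 -0.8] w 0.0100 g 25.0
21.80 contact cmd 96.7 p [471.7 -29.5  97.1] f [-1.3 -1.4  3.9] w 0.0101 g 25.0
low contact!
22.05 u -3.1 cmd 96.7 d 3.33 F 5.4 Fax -3.8 au -3.56
(-0.0031, 0.09669999999999997, True)
22.05 end p [471.8 -29.3  97.1] f [-0.9 -3.8  4.6] w 0.0096 g 25.0
```

The second leaf (slot +55) dropped 3.3 mm straight away. I'll rock it lightly along the axis to confirm it is fully home.

```bash
python3 - <<'E'
from h import *
z=.0967
for u in (-3.6,-3.9,-4.2,-3.9):
    manip.move_linear(tgt(u*1e-3,z),.03);manip.dwell(.2);s=manip.state()
    print('%.2f u %.1f cmd %.1f z %.2f F %.1f Fax %.1f au %.2f'%(s['clock'],u,z*1e3,s['tool_pos'][2]*1e3,s['contact_force'][2],s['contact_force'][:2]@AX,axial(s)*1e3))
c=cams.capture('side');save(c,s,'side2')
z=cv2.resize(c['image'][150:250,250:350],None,fx=6,fy=6,interpolation=cv2.INTER_CUBIC);cv2.imwrite('pics/side2c.png',z)
E
```

```text
22.50 u -3.6 cmd 96.7 z 97.04 F 4.6 Fax -3.9 au -3.64
22.95 u -3.9 cmd 96.7 z 97.05 F 5.4 Fax -2.6 au -3.74
23.40 u -4.2 cmd 96.7 z 97.02 F 6.1 Fax -1.4 au -3.81
23.85 u -3.9 cmd 96.7 z 97.04 F 4.5 Fax -2.8 au -3.75
```

View pics/side2c.png

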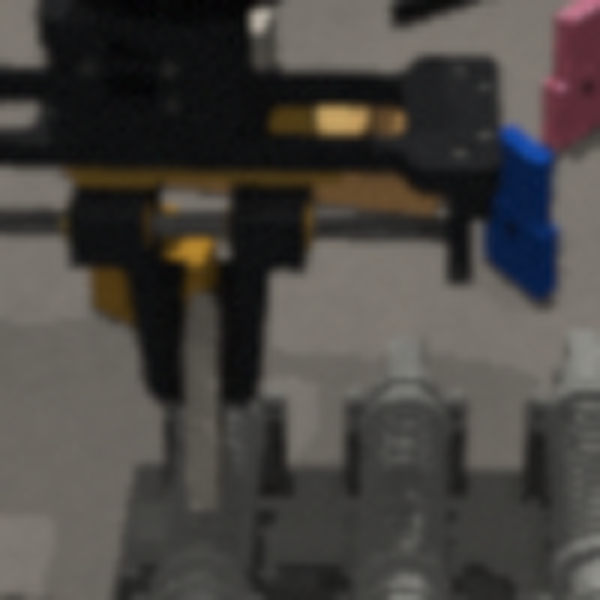

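The view shows the leaf upright, centred on the near spindle at about (205,510). The axial force isn't yet zero, so I'll centre it once more to rule out a tooth resting on a flank.

```bash
python3 - <<'E'
from h import *
z=.0967
for u in (-4.6,-5.0,-5.4,-4.6,-4.2):
    manip.move_linear(tgt(u*1e-3,z),.03);manip.dwell(.15);s=manip.state()
    print('%.2f u %.1f cmd %.1f z %.2f F %.1f Fax %.1f au %.2f'%(s['clock'],u,z*1e3,s['tool_pos'][2]*1e3,s['contact_force'][2],s['contact_force'][:2]@AX,axial(s)*1e3), s['moment'].round(2))
    if abs(s['contact_force'][:2]@AX)>7: break
E
```

```text
24.30 u -4.6 cmd 96.7 z 97.05 F 4.7 Fax -0.9 au -3.93 [-0.14  0.18 -0.04]
24.70 u -5.0 cmd 96.7 z 97.03 F 4.7 Fax -0.0 au -4.02 [ 0.16  0.2  -0.02]
25.10 u -5.4 cmd 96.7 z 97.03 F 5.3 Fax 2.0 au -4.12 [ 0.34  0.17 -0.01]
25.50 u -4.6 cmd 96.7 z 97.02 F 5.6 Fax -1.1 au -3.92 [-0.06  0.19  0.04]
25.90 u -4.2 cmd 96.7 z 97.05 F 4.6 Fax -2.2 au -3.83 [-0.3   0.28  0.03]
```

The depth stays constant (97.03 ± 0.02) while the axial force reverses sign, so the teeth are locked at the groove bottoms: this is the fit. Lifting out and setting it down in the tray.

```bash
python3 - <<'E'
from h import *
u=-.005
manip.move_linear(tgt(u,.0967),.03);manip.move_linear(tgt(u+.0009,.13),.08);log('out')
x,y=TRAY
manip.move_pose([x,y,.13],ori(CY));manip.move_linear([x,y,.052],.12);manip.dwell(.15);log('near');f0=fz()
z=.0455;manip.move_linear([x,y,z],.05)
for i in range(10):
    if fz()-f0>1.5:break
    z-=.0006;manip.move_linear([x,y,z],.03)
log('down');manip.set_gripper(.034);manip.dwell(.2);log('open')
manip.move_linear([x,y,.13],.12);manip.move_linear([x,y+.07,.24],.25)
for n in ['wrist','side','scene']:
    s=manip.state();c=cams.capture(n);save(c,s,n+'3')
a=cv2.imread('pics/side3.png')
cv2.imwrite('pics/fin.png',np.hstack([cv2.resize(a[110:400,200:420],(400,527)),cv2.resize(cv2.imread('pics/scene3.png')[110:300,240:390],(400,527))]))
log('end')
E
```

```text
26.72 out p [471.4 -29.7 130.1] f [-0.  -0.4 -0.6] w 0.0097 g 25.0
28.73 near p [ 509.6 -302.5   53.3] f [ 0.5  0.4 -0.4] w 0.0097 g 25.0
30.77 down p [ 508.8 -302.1   41.8] f [-1.2  1.3  4. ] w 0.0097 g 25.0
31.50 open p [ 508.7 -302.    41.3] f [-0.4 -0.2 -0.1] w 0.0343 g 0.0
33.22 end p [ 507.4 -232.1  237.4] f [-0.4  0.   0.1] w 0.0340 g 0.0
```

View pics/fin.png

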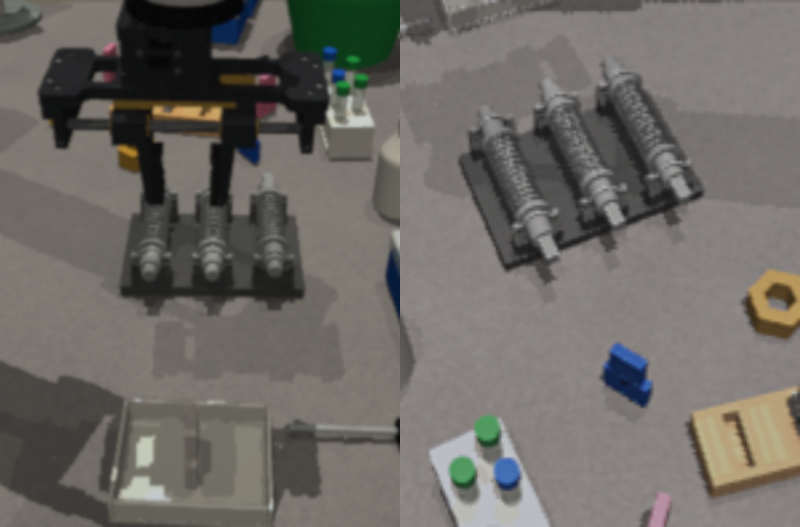

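View pics/wrist3.png

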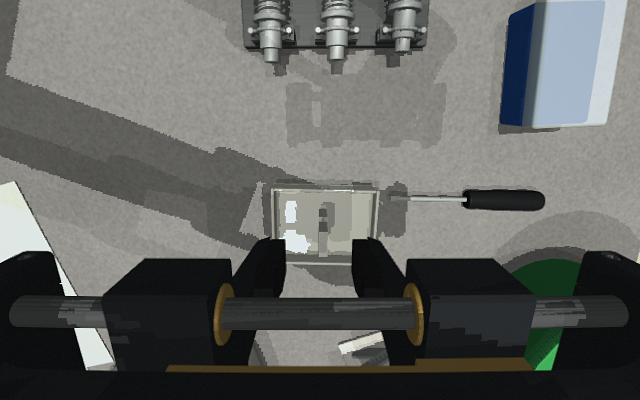

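The leaf stands upright mid-tray at wrist (323,230), and the slot it came from is empty. I'll check by depth that all three leaves stand, then hand in.

```bash
python3 - <<'E'
from h import *
ok=[]
for nm,xy in [('wrist3',TRAY),('scene3',SLOT[0]),('scene3',SLOT[-1])]:
    c,s=load(nm);Q=cloud(c,s).reshape(-1,3) if nm!='wrist3' else cloud(c,s)[:270].reshape(-1,3)
    q=Q[(np.hypot(*(Q[:,:2]-xy).T)<.03)&(Q[:,2]>.04)&(Q[:,2]<.1)];t=q[q[:,2]>q[:,2].max()-.004]
    print(nm,xy,len(q),q[:,2].max().round(4),t.mean(0).round(4));ok.append(.064<q[:,2].max()<.08)
if all(ok): print(order.close_job())
E
```

```text
wrist3 [ 0.5087 -0.302 ] 309 0.0725 [ 0.5087 -0.3018  0.0704]
scene3 (0.4858, 0.2756) 173 0.0764 [0.4855 0.2748 0.0742]
scene3 (0.4321, 0.2874) 183 0.0766 [0.4343 0.288  0.0741]
the job is handed in; nothing more can be done
None
```

The job is handed in, finished at about 33 s of the 72 s: the second leaf tried (slot at +55 mm) dropped fully home on the near spindle and now stands in the tray, the first rode on the crests and is back in its slot, and the third was not needed and never left the rack. I did not read which pitch the fitting leaf is.

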